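# Dock a bee-specimen carrier under the retaining block of an examination stage

## Robot

A 6-joint arm with a two-finger parallel gripper is mounted at the origin on the work surface. World frame = base frame: x ahead of the robot, y to its left, z up, the work surface at z = 0. Lengths are in m, angles in degrees, forces in N, time in s.
With the tool pointing down it reaches from about 0.4 to 0.825 m from the base axis. Payload 7 kg.
Tool frame: the origin (TCP) lies on the centre line of the jaws, within the pads' length; the fingertips stand 17 mm ahead of it and the grasp point (between the pads) lies 2 mm behind it; z points along the fingers, y is the direction in which the jaws open and shut (so a half turn about z gives the same grasp; the last joint's range is limited). The gripper opens to 88 mm and grips with 3 to 60 N. Pads are 19 mm wide; open, the fingers measure 130 mm over their backs; the gripper's body (78 mm by 193 mm) begins 47 mm behind the grasp point.
Start: joints at [-60.327, 20.546, 0.682, 0, -70.136, -16.507], TCP at [0.154, -0.657, 0.213] pointing down, gripper open.
Joint ranges: [-176.03, 176.03], [-82.01, 121.73], [-58.28, 71.71], [-173.87, 95.51], [-174.79, -0.11], [-173.66, 173.66]. Speed limits (degrees/s): [136.94, 136.94, 172.46, 180, 180, 180].

## Interface

Orientations are given as [roll, pitch, yaw] about the fixed x, y, z axes, in that order (R = Rz(yaw) Ry(pitch) Rx(roll)).
In Python, from plant import telemetry, vision, close_job, recognise, silhouettes, place_of gives the robot as it stands.
- The arm moves only by the shell command python3 -m handwheel 'ROWS'. ROWS is JSON, a list that holds one entry, the list of rows, each a list of 5 numbers: the shift along the tool's x, y, z in m, then the turn about the tool's z in rad, then the closure, from 0 (fully open) to 1 (shut). In form: [[[tx, ty, tz, yaw, gripper], ...]]. A call has 1 to 20 rows; each row shifts and turns the commanded pose from where the row before left it, along the tool's axes as they then stand; what a row does not reach is not made up. A row lasts 1/12 s, in which the tool goes at most 41.7 mm and 7.16 degrees, less where a joint would pass 70% of its speed; a pose out of reach is approached as far as the arm can. A call with a gripper value outside its range is refused whole. The fingers move at their own pace and stop on an object; the grip force is fixed at half the most. Time passes only in rows, so rows that do not move let the fingers close. It gives the time, the measured TCP pose, the force and the opening at its end, in the units of the state.
- telemetry.get_obs(): the state, without advancing time (a new reading comes with each control period).
- vision.snapshot(name): name is "scene" or "top" or "wrist"; returns a dict with "color" (480x640x3 uint8, red, green, blue), "mtx" (3x3 intrinsics, pixels), "dist" ([k1, k2, p1, p2, k3] as OpenCV has them; the pictures are not rectified), "cam_to_world" (4x4, takes a point from camera to world coordinates); the wrist camera has in their place "tool_from_camera" (4x4, takes a point from camera to tool coordinates, whose origin is the TCP and whose axes are the flange's). Camera axes: x right, y down, z forward; pixel columns grow to the right and rows downward; lengths in m; the calibration is good to about 2 mm. A picture is of the moment at which its call begins: read the wrist's pose just before it. There is no depth.
- close_job(): hands the job in, once; it reports no verdict.
Trained networks look in a picture, given as the dict that the camera call returned (one of the last four; its "shot" number tells which), for a name from the list of things; names that differ only in an ending like _2 or _b are one class to them, and where a whole thing is asked for, a point or a joint stands for the part that bears it (a point fixed in the world has none). Each returns a list of dicts, best first, with "conf" (0 to 1); they miss things now and then, are a little off and sometimes report something else, mostly with a low value. They report only what shows in the picture. A call takes as long as a camera call.
- recognise(name, picture): "xy" ([column, row] in pixels, amid what is visible of it).
- silhouettes(name, picture): "region" (480x640 bool, what is visible of it) and "xy" ([column, row] in pixels, amid what is visible of it).
- place_of(name, picture): "xy" ([column, row] in pixels: a listed point, or the origin of a listed thing).
The state is a dict: "clock": time; "joint_pos": joint angles; "qvel": joint speeds; "tau": joint torques, N m; "tool_pos": TCP position; "orientation": TCP orientation; "force": force on the tool from outside, world axes, zero at the start; "moment": the same for the moment, N m; "opening": finger opening in m.
Only numpy, scipy, OpenCV 4.12 (cv2) and the standard library are available. Lean on these libraries where they do the work, as an engineer would, in place of code of your own. Each camera call takes 0.05 s, during which the arm holds its last target.

## Task

Pick up the aluminium specimen carrier by its orange grip, set it on the open deck of the grey examination stage and slide it, nose first and flat on the deck, under the blue overhanging block. Feel for the sprung stop hidden inside and push the carrier firmly against it for a moment (about 8 N, at least 5 N; under the block never strain it with more than 20 N), then let go and leave it fully home. Leave the glass dish and the yellow-capped jar where they stand.

Things in the scene. Friction and masses are not known exactly. Their poses are not given: they have to be found in the camera images.
- grip (a point): Centre of the loose carrier's orange upright grip, 12 (along the carrier) x 20 (across) x 50 mm (tall), 33 mm above the carrier's underside. Carrier: aluminium plate 100 x 40 x 8 mm, 0.1 to 0.2 kg, flat on the table at the start. x points along the plate to its nose, z up; the nose edge is 86 mm ahead (+x), the tail edge 14 mm behind; the centre line passes here.
- nose (a point): Middle of the carrier's front (nose) edge, on its underside; same axes as the grip. A white disc with a bee specimen marks the plate's middle, 50 mm behind the nose.
- stage: Fixed examination stage. Origin at table level; x: sliding direction, into the pocket; z up. Grey deck, top 15 mm above the table, x -120 to 100 mm, y -50 to 50 mm. Dark guides on it, 6 mm high, 44 mm apart inside, straight from x = -30 mm to the block; from x = -60 to -30 mm they flare as a lead-in, some 10 mm wider on each side at the start. The deck before that is open.
- stage_mouth (a point): Point on the deck (15 mm above the table), on the centre line, right under the edge of the blue overhanging block; axes as the stage. The block reaches 80 mm further in x, its underside 10 mm above the deck, its top 25 mm above it. The pocket under it is 44 mm wide, straight-sided, for the 40 x 8 mm carrier.
- feeler (a joint): Travel (m) of a light brass feeler (0.1 N) hidden in the pocket, 6 mm ahead of the sprung stop: 0 untouched, 0.006 (flush, its end) when the nose touches the stop's rubber face, however hard it is then pushed; it springs back. The stop's face lies 40 to 56 mm beyond the overhang's edge, differently each time; it yields at 5 N per mm for 4 mm, then is rigid.
- dish: Bystander: closed glass dish, 80 mm across, 14 mm high, loose; origin at the centre of its underside.
- jar: Bystander: sample jar with a yellow cap, 52 mm across, 60 mm high, loose; origin at the centre of its underside.

How it is judged (in metres and radians):
On the way, in this order (a step that is already met when the one before it is completed fails the run):
1. the carrier's nose is 10 mm or more under the overhang, the carrier flat on the deck (tilt under 0.06 rad) (x of nose in the frame of stage_mouth above 0.01 m and z of nose in the frame of stage_mouth below 0.003 m and y of nose in the frame of stage_mouth between -0.01 and 0.01 m and angle between grip's own z axis and vertical below 0.06 rad), for 0.1 s.
2. the carrier is pushed home against the hidden stop (feeler beyond 4.5 mm) with 5 N or more between carrier and stage (value of joint feeler above 0.0045 m and contact force between carrier and stage above 5 N), for 0.15 s.
At the end, for the whole second after the job is handed in: The carrier lies released and at rest, flat on the deck in the pocket (nose within 2 mm of deck height, tilt under 0.04 rad, in line within 0.1 rad), its nose under the overhang and within 2 mm of the hidden stop's free face (feeler beyond 4 mm) (value of joint feeler above 0.004 m and x of nose in the frame of stage_mouth above 0.036 m and z of nose in the frame of stage_mouth below 0.002 m and angle between grip's own z axis and vertical below 0.04 rad and angle between the x axis of grip and the x axis of stage_mouth, either way round below 0.1 rad and linear speed of carrier below 0.01 m/s); the robot touches nothing.
It fails at once if with the nose under the overhang, carrier and stage press on each other with more than 22 N (contact force between carrier and stage above 22 N and x of nose in the frame of stage_mouth above 0 m and z of nose in the frame of stage_mouth below 0.01 m).
It fails at once if the dish or the yellow-capped jar is moved by more than 30 mm (distance of any of dish, jar from where it was at the start of the episode above 0.03 m).
It also fails if it takes over 48 s, if anything falls off the work surface, if the arm or the gripper's body presses on something with over 40 N, if the wrist force passes 120 N, or if a joint passes its speed limit or range.

## Working session

There is one attempt and no reset: what is moved stays moved. The work goes in short steps, Python scripts to look and compute and a shell command to move; the robot and the scene stay as the last step left them, time stands still between calls to the robot, and variables do not carry over. Pictures are saved under pics/ and viewed, and the job is handed in when it is done.

```bash
ls; mkdir -p pics
python3 - <<'E'
from plant import telemetry, vision
import cv2
print(telemetry.get_obs())
for n in ("scene","top"):
    s=vision.snapshot(n); cv2.imwrite(f"pics/{n}0.png",s["color"][:,:,::-1]); print(n,s["mtx"],s["dist"],s["cam_to_world"],s.get("shot"))
E
```

```text
pics
{'clock': 0.0, 'joint_pos': array([-6.03268775e+01,  2.05888192e+01,  6.35355173e-01, -2.11116535e-02,
       -7.01365217e+01, -1.65054298e+01]), 'qvel': array([-0.01605569, -0.0132548 , -0.03626111, -0.07249334, -0.0489505 ,
       -0.03086559]), 'tau': array([ 1.02368849e-03, -5.82727182e+01,  2.93052775e+01,  6.99730530e+00,
        6.86197905e-03, -2.02287520e-04]), 'tool_pos': array([ 0.15361382, -0.65676782,  0.21176113]), 'orientation': array([ 1.79908083e+02, -6.53923704e-03, -1.66839491e+02]), 'force': array([-0.44252743,  0.58155609,  0.03552657]), 'moment': array([0.00670038, 0.03771665, 0.00814858]), 'opening': 0.08748660517948502}
scene [[516.32596924   0.         321.98444939]
 [  0.         516.32596924 242.40497202]
 [  0.           0.           1.        ]] [-0.11215107  0.          0.          0.          0.        ] [[-0.11032823  0.54176237 -0.83325939  1.23841123]
 [ 0.99386922  0.06619953 -0.08855276  0.12021215]
 [ 0.00718683 -0.83792074 -0.54574462  0.49240413]
 [ 0.          0.          0.          1.        ]] 1
top [[595.00855289   0.         313.09371916]
 [  0.         595.00855289 247.82074616]
 [  0.           0.           1.        ]] [-0.09762362  0.          0.          0.          0.        ] [[-0.07230837 -0.97554583  0.20756162  0.34224289]
 [-0.99738094  0.07107222 -0.01341667  0.0520702 ]
 [-0.00166328 -0.20798814 -0.97812993  1.05958054]
 [ 0.          0.          0.          1.        ]] 2
```

View pics/scene0.png

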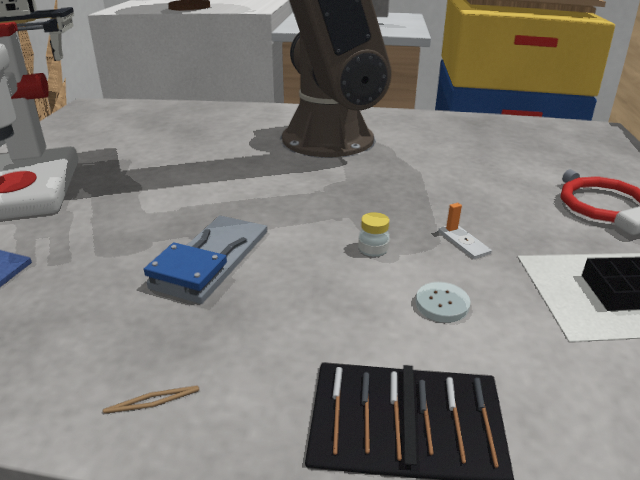

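View pics/top0.png

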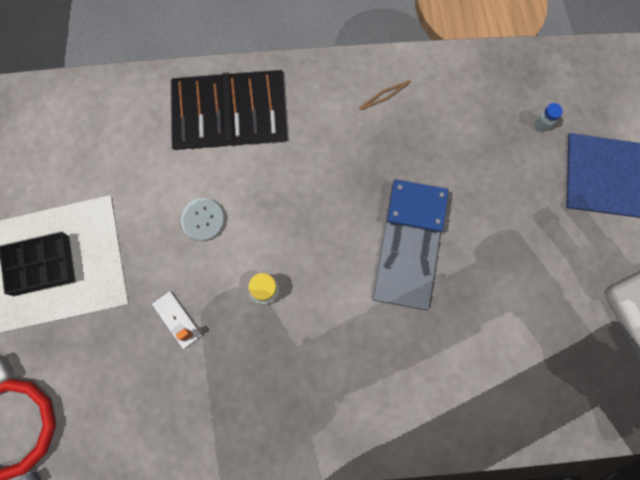

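```bash
cat > h.py <<'E'
import numpy as np, cv2
from plant import telemetry, vision, recognise, silhouettes, place_of
def ray(s,uv,T=None):
    T=np.array(s["cam_to_world"] if T is None else T)
    p=cv2.undistortPoints(np.array([[uv]],float),np.array(s["mtx"]),np.array(s["dist"]))[0,0]
    d=T[:3,:3]@np.array([p[0],p[1],1]); return T[:3,3],d
def atz(s,uv,z,T=None):
    o,d=ray(s,uv,T); return o+d*(z-o[2])/d[2]
def proj(s,P,T=None):
    T=np.linalg.inv(np.array(s["cam_to_world"] if T is None else T))
    r=cv2.Rodrigues(T[:3,:3])[0]
    return cv2.projectPoints(np.array(P,float).reshape(-1,1,3),r,T[:3,3],np.array(s["mtx"]),np.array(s["dist"]))[0][:,0]
E
python3 - <<'E'
from h import *
Z=dict(grip=.033,nose=0,stage=0,stage_mouth=.015,dish=0,jar=0)
for n in("top","scene"):
    s=vision.snapshot(n)
    for k in Z:
        r=place_of(k,s)
        for q in r[:2]: print(n,k,np.round(q["xy"],1),round(q["conf"],2),np.round(atz(s,q["xy"],Z[k]),4))
    if n=="top":
        c=s["color"][:,:,::-1]
        a=cv2.resize(c[170:320,360:460],None,fx=5,fy=5,interpolation=cv2.INTER_CUBIC)[:,:]
        b=cv2.resize(c[280:360,140:215],None,fx=7,fy=7,interpolation=cv2.INTER_CUBIC)
        cv2.imwrite("pics/st.png",cv2.resize(a,(400,600)));cv2.imwrite("pics/ca.png",b)
E
```

```text
top grip [183.1 334.8] 0.56 [0.4236 0.2724 0.033 ]
top grip [409.4 231.3] 0.49 [ 0.5776 -0.135   0.033 ]
top nose [162.4 297.8] 0.95 [0.495 0.315 0.   ]
top stage [410.5 242.5] 0.63 [ 0.5641 -0.1408  0.    ]
top stage_mouth [411.  230.1] 0.81 [ 0.5837 -0.1414  0.015 ]
top dish [202.  221.4] 0.84 [0.6317 0.2384 0.    ]
top jar [267.9 290.6] 0.86 [0.4947 0.1241 0.    ]
scene grip [452.2 217.3] 0.64 [0.4273 0.2671 0.033 ]
scene nose [483.1 256.2] 0.59 [0.4961 0.3176 0.    ]
scene stage [204.8 262.6] 0.73 [ 0.5709 -0.1453  0.    ]
scene stage [198.1 260.3] 0.73 [ 0.5659 -0.1584  0.    ]
scene stage_mouth [198.8 260.4] 0.8 [ 0.5865 -0.1487  0.015 ]
scene dish [442.8 307.9] 0.65 [0.6411 0.2369 0.    ]
scene dish [483.6 257.1] 0.22 [0.4988 0.318  0.    ]
scene jar [372.  251.2] 0.62 [0.5036 0.1281 0.    ]
```

View pics/st.png

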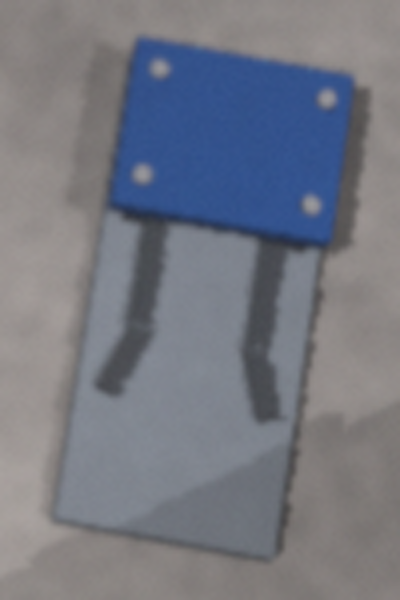

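View pics/ca.png

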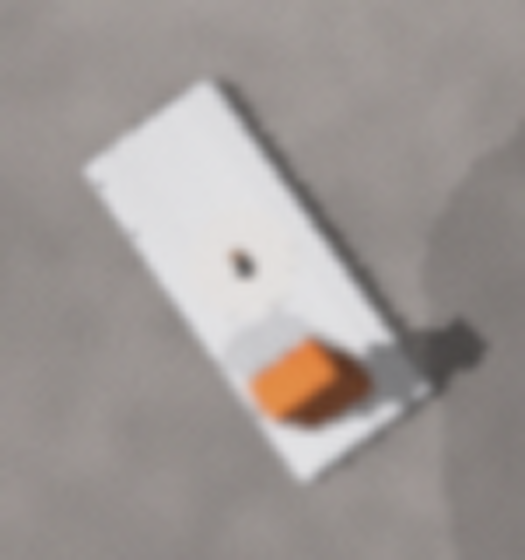

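```bash
cat > fit.py <<'E'
from h import *
from scipy.optimize import least_squares
s=vision.snapshot("top")
def fit(L,uv,x0):
    def f(p):
        c,q=np.cos(p[2]),np.sin(p[2])
        P=[[p[0]+c*a-q*b,p[1]+q*a+c*b,z] for a,b,z in L]
        return (proj(s,P)-uv).ravel()
    r=least_squares(f,x0); return r
cr=np.array([(85,170),(210,80),(432,392),(303,482)])/7+[140,280]
r=fit([(.086,.02,.008),(.086,-.02,.008),(-.014,-.02,.008),(-.014,.02,.008)],cr,[.42,.27,.5])
print("carrier",r.x[:2],np.degrees(r.x[2]),np.round(r.fun,1))
st=np.array([(55,520),(275,558),(112,207),(330,243),(135,38),(355,75)])/4+[360,170]
r=fit([(-.12,.05,.015),(-.12,-.05,.015),(.02,.05,.04),(.02,-.05,.04),(.1,.05,.04),(.1,-.05,.04)],st,[.56,-.14,0])
x=r.x;print("stage",x[:2],np.degrees(x[2]),np.round(r.fun,1),"mouth",x[:2]+.02*np.array([np.cos(x[2]),np.sin(x[2])]))
E
python3 fit.py
```

```text
carrier [0.42228427 0.2689506 ] 32.89073285121888 [-0.3 -0.1  0.1 -0.5  0.2 -0.1  0.1  0.7]
stage [ 0.56537835 -0.13990923] -14.414488843541736 [-0.3  0.4  0.5  0.8 -0.7 -0.6  0.4  0.2  0.2 -0.6 -0.1 -0.3] mouth [ 0.58474876 -0.14488792]
```

Run:
```python
from h import *
s=vision.snapshot("top")
for uv in[(608,295),(638,272),(635,350)]: print(uv,atz(s,uv,0.05))
s=vision.snapshot("scene")
for uv in[(75,150),(65,210),(0,217)]: print(uv,atz(s,uv,0.0))
s=vision.snapshot("wrist");cv2.imwrite("pics/w0.png",s["color"][:,:,::-1]);print(s["tool_from_camera"])
```

```text
(608, 295) [ 0.43485548 -0.47012426  0.05      ]
(638, 272) [ 0.47090711 -0.5331493   0.05      ]
(635, 350) [ 0.33599356 -0.50357329  0.05      ]
(75, 150) [ 0.14146503 -0.61805514  0.        ]
(65, 210) [ 0.43132075 -0.47916255  0.        ]
(0, 217) [ 0.47234734 -0.60153962  0.        ]
[[ 7.14637521e-04 -9.55639171e-01 -2.94539070e-01  8.04987156e-02]
 [ 9.99999700e-01  5.94529863e-04  4.97323769e-04 -7.24230446e-05]
 [-3.00149801e-04 -2.94539337e-01  9.55639309e-01 -1.72877996e-01]
 [ 0.00000000e+00  0.00000000e+00  0.00000000e+00  1.00000000e+00]]
```

View pics/w0.png

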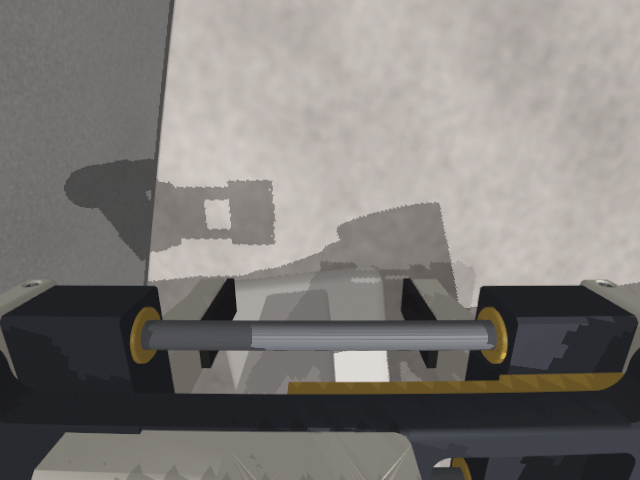

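Run:
```python
from h import *
s=vision.snapshot("scene")
print(proj(s,[(.154,-.657,.21),(.154,-.657,.0),(.154,-.657,.3),(.25,-.35,.21),(.2,-.5,.2)]))
for uv in[(20,160),(50,155),(0,190),(75,150)]: print(uv,atz(s,uv,0.03))
c=s["color"][:260,:110,::-1]
cv2.imwrite("pics/sl.png",cv2.resize(c,None,fx=2.3,fy=2.3))
```

```text
[[ 37.52051572  67.63859602]
 [ 58.52233702 151.54680694]
 [ 28.3567686   27.98180212]
 [144.18308248  79.5703907 ]
 [ 89.87431155  77.23031945]]
(20, 160) [ 0.27293119 -0.6786086   0.03      ]
(50, 155) [ 0.24075554 -0.61969855  0.03      ]
(0, 190) [ 0.4171576 -0.6298214  0.03     ]
(75, 150) [ 0.2082971  -0.57307579  0.03      ]
```

View pics/sl.png

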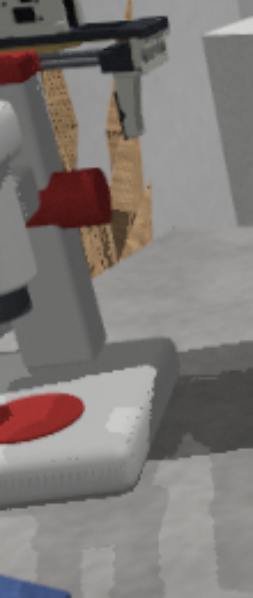

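```bash
python3 -m handwheel '[[[-0.0068,0.0292,0,0,0],[-0.0068,0.0292,0,0,0],[-0.0068,0.0292,0,0,0],[-0.0068,0.0292,0,0,0],[-0.0068,0.0292,0,0,0],[-0.0068,0.0292,0,0,0],[-0.0068,0.0292,0,0,0],[-0.0068,0.0292,0,0,0],[-0.029,0.0137,0,0,0],[-0.029,0.0137,0,0,0],[-0.029,0.0137,0,0,0],[-0.029,0.0137,0,0,0],[-0.029,0.0137,0,0,0],[-0.029,0.0137,0,0,0],[-0.029,0.0137,0,0,0]]]'
```

```text
clock: 2.3
tool_pos: [0.3304, -0.2765, 0.2132]
orientation: [-180.0, 0.1, -166.8]
force: [0.1, -0.4, 0.6]
opening: 0.0875
```

```bash
python3 -m handwheel '[[[-0.0214,0.0287,0,0,0],[-0.0214,0.0287,0,0,0],[-0.0214,0.0287,0,0,0],[-0.0214,0.0287,0,0,0],[-0.0214,0.0287,0,0,0],[-0.0214,0.0287,0,0,0],[-0.0214,0.0287,0,0,0],[0,0,0,-0.086,0],[0,0,0,-0.086,0],[0,0,0,-0.086,0],[0,0,0,-0.086,0],[-0.0183,0.0299,0,0,0],[-0.0183,0.0299,0,0,0],[-0.0183,0.0299,0,0,0],[-0.0183,0.0299,0,0,0],[-0.0183,0.0299,0,0,0],[-0.0183,0.0299,0,0,0],[-0.0183,0.0299,0,0,0],[-0.0183,0.0299,0,0,0],[-0.0183,0.0299,0,0,0]]]'
cat > w.py <<'E'
from h import *
from scipy.spatial.transform import Rotation as R
def wrist():
    o=telemetry.get_obs(); s=vision.snapshot("wrist")
    T=np.eye(4);T[:3,:3]=R.from_euler("xyz",o["orientation"],degrees=True).as_matrix();T[:3,3]=o["tool_pos"]
    return o,s,T@np.array(s["tool_from_camera"])
E
python3 - <<'E'
from w import *
o,s,T=wrist(); print(o["tool_pos"],o["orientation"])
cv2.imwrite("pics/w1.png",s["color"][:,:,::-1])
for k,z in(("grip",.033),("nose",0)):
    for q in place_of(k,s)[:2]: print(k,q["xy"],q["conf"],atz(s,q["xy"],z,T))
E
```

```text
clock: 3.97
tool_pos: [0.4213, 0.2692, 0.2131]
orientation: [180.0, 0.1, -147.1]
force: [1.6, 0.4, -0.7]
opening: 0.0874
[0.42125022 0.26924331 0.21305125] [ 1.79982901e+02  5.10595750e-02 -1.47098457e+02]
grip [316.2, 215.1] 0.77 [0.4243148  0.26888605 0.033     ]
nose [318.6, 277.3] 0.71 [0.49701807 0.31919882 0.        ]
```

View pics/w1.png

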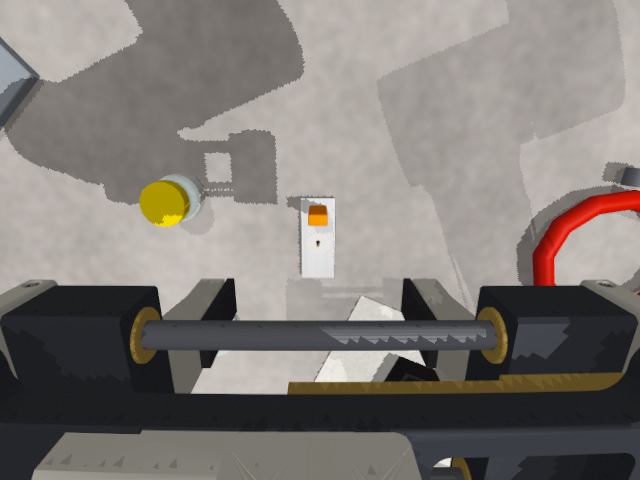

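```bash
python3 -m handwheel '[[[-0.0014,-0.001,0.02,0,0],[0,0,0.03,0,0],[0,0,0.03,0,0],[0,0,0.03,0,0],[0,0,0.03,0,0],[0,0,0.02,0,0],[0,0,0.012,0,0],[0,0,0.008,0,0],[0,0,0,0,0],[0,0,0,0,1],[0,0,0,0,1],[0,0,0,0,1],[0,0,0,0,1],[0,0,0,0,1],[0,0,0,0,1],[0,0,0,0,1],[0,0,0,0,1]]]'
```

```text
clock: 5.53
tool_pos: [0.4234, 0.2674, 0.0328]
orientation: [180.0, 0.0, -147.1]
force: [0.4, -0.4, -0.7]
opening: 0.0399
```

```bash
python3 -m handwheel '[[[0,0,0,0,1],[0,0,0,0,1],[0,0,0,0,1],[0,0,0,0,1],[0,0,0,0,1],[0,0,0,0,1]]]'
```

```text
clock: 6.03
tool_pos: [0.4234, 0.2673, 0.0326]
orientation: [180.0, -0.0, -147.1]
force: [0.0, 0.7, -0.7]
opening: 0.0194
```

```bash
python3 -m handwheel '[[[0,0,-0.015,0,1],[0,0,-0.03,0,1],[0,0,-0.03,0,1],[0,0,-0.025,0,1],[0.0085,-0.0128,0,0,1],[0.017,-0.0257,0,0,1],[0.017,-0.0257,0,0,1],[0.017,-0.0257,0,0,1],[0.017,-0.0257,0,0,1],[0.017,-0.0257,0,0,1],[0.017,-0.0257,0,0,1],[0.017,-0.0257,0,0,1],[0.017,-0.0257,0,0,1],[0.017,-0.0257,0,0,1],[0.017,-0.0257,0,0,1],[0.017,-0.0257,0,0,1],[0.0085,-0.0128,0,0,1]]]'
python3 -m handwheel '[[[0,0,0,0.1032,1],[0,0,0,0.1032,1],[0,0,0,0.1032,1],[0,0,0,0.1032,1],[0,0,0,0.1032,1],[0,0,0,0.1032,1],[0,0,0,0.1032,1],[0,0,0,0.1032,1],[0,0,0,0,1]]]'
python3 - <<'E'
from w import *
o,s,T=wrist(); print(o["tool_pos"],o["orientation"])
cv2.imwrite("pics/w2.png",s["color"][:,:,::-1])
for k,z in(("stage_mouth",.015),):
    for q in place_of(k,s)[:2]: print(k,q["xy"],q["conf"],atz(s,q["xy"],z,T))
s=vision.snapshot("top"); cv2.imwrite("pics/t2.png",cv2.resize(s["color"][150:350,300:500,::-1],None,fx=3,fy=3,interpolation=cv2.INTER_CUBIC))
for k,z in(("grip",.133),("nose",.1),("stage_mouth",.015)):
    for q in place_of(k,s)[:2]: print(k,q["xy"],q["conf"],atz(s,q["xy"],z))
E
```

```text
clock: 7.45
tool_pos: [0.4181, -0.1049, 0.1321]
orientation: [180.0, -0.1, -147.2]
force: [0.1, 0.2, -2.6]
opening: 0.0196
clock: 8.2
tool_pos: [0.4187, -0.1025, 0.1321]
orientation: [-180.0, -0.1, 165.3]
force: [0.5, 0.1, -1.4]
opening: 0.0194
[ 0.41865474 -0.10254848  0.13208291] [-1.79987436e+02 -6.10168624e-02  1.65286550e+02]
stage_mouth [319.4, 387.9] 0.66 [ 0.5897197  -0.14636343  0.015     ]
stage_mouth [571.2, 238.5] 0.31 [0.48732376 0.12298553 0.015     ]
stage_mouth [408.6, 232.3] 0.64 [ 0.5799819  -0.13665379  0.015     ]
```

View pics/w2.png

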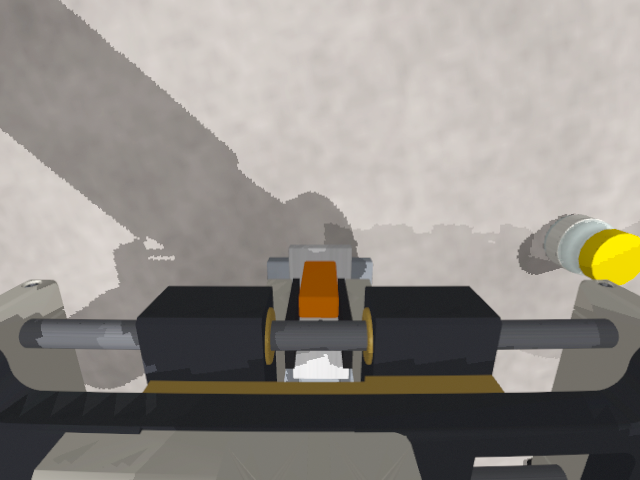

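View pics/t2.png

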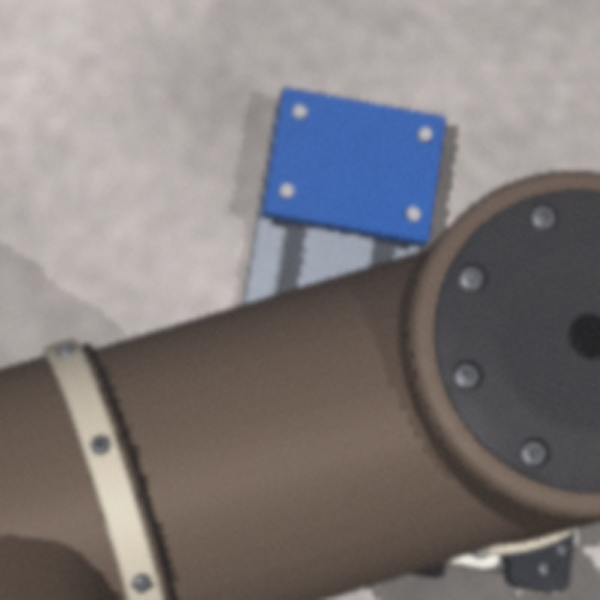

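```bash
python3 -m handwheel '[[[0,0,0.015,-0.005,1],[0,0,0.025,0,1],[0,0,0.02,0,1],[0,0,0.01,0,1],[0,0,0.005,0,1],[0,0,0.004,0,1],[0,0,0.002,0,1],[0,0,0,0,1],[0,0,0,0,1]]]'
python3 - <<'E'
from h import *
s=vision.snapshot("scene");cv2.imwrite("pics/s3.png",cv2.resize(s["color"][170:320,120:320,::-1],None,fx=4,fy=4,interpolation=cv2.INTER_CUBIC))
for k,z in(("grip",.05),("nose",.018),("stage_mouth",.015)):
    for q in place_of(k,s)[:2]: print(k,q["xy"],q["conf"],atz(s,q["xy"],z))
E
```

```text
clock: 9.25
tool_pos: [0.4199, -0.1023, 0.0522]
orientation: [180.0, 0.1, 165.9]
force: [0.6, -0.4, -2.0]
opening: 0.0196
grip [248.3, 190.6] 0.7 [ 0.40413685 -0.10705086  0.05      ]
grip [373.9, 250.3] 0.17 [0.57536082 0.13013213 0.05      ]
nose [230.1, 233.3] 0.78 [ 0.50465842 -0.11800035  0.018     ]
stage_mouth [197.8, 260.4] 0.62 [ 0.58668301 -0.1503044   0.015     ]
stage_mouth [369.2, 248.3] 0.42 [0.51785288 0.12294508 0.015     ]
```

View pics/s3.png

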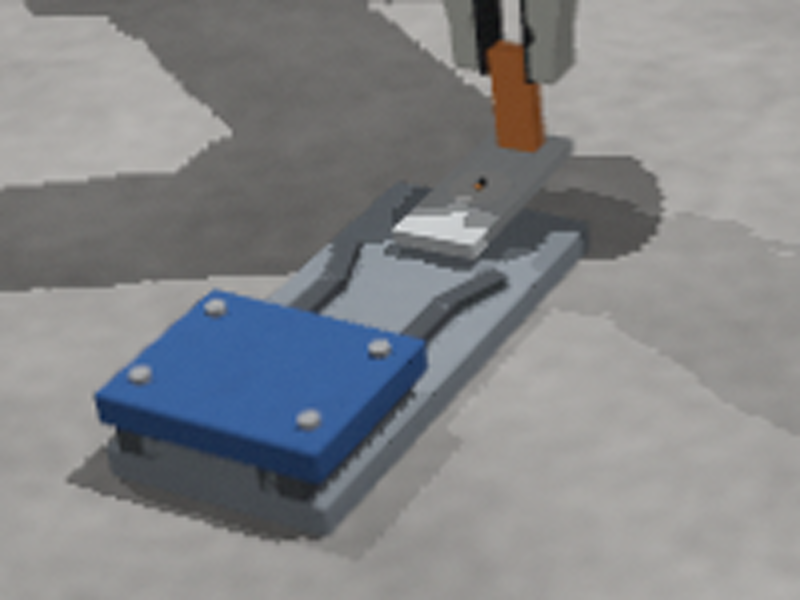

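Run:
```python
from h import *
s=vision.snapshot("scene")
u=np.array([.9686,-.2489,0]);v=np.array([.2489,.9686,0]);g=np.array([.4199,-.1023,0])
def p(a,b,z): return np.round((proj(s,[g+a*u+b*v+np.array([0,0,z])])[0]-[120,170])*4)
print("gripbot",p(.006,0,.0276),"griptop",p(.006,0,.0776),"tips",p(0.01,.012,.035),p(0.01,-.012,.035),"nose",p(.086,.02,.0276),p(.086,-.02,.0276),p(-.014,.02,.0276))
print("nose if 0.015 deck",p(.086,.02,.023),p(.086,-.02,.023),p(-.014,.02,.023),p(.006,0,.023))
```

```text
gripbot [513. 147.] griptop [505.  50.] tips [531. 142.] [484. 133.] nose [467. 241.] [386. 223.] [571. 135.]
nose if 0.015 deck [468. 250.] [387. 232.] [571. 144.] [513. 156.]
```

Run:
```python
from h import *
s=vision.snapshot("scene");cv2.imwrite("pics/s4.png",cv2.resize(s["color"][80:230,160:320,::-1],None,fx=5,fy=4*1,interpolation=cv2.INTER_CUBIC))
cv2.imwrite("pics/s5.png",cv2.resize(s["color"][170:230,220:280,::-1],None,fx=10,fy=10,interpolation=cv2.INTER_CUBIC))
```

```text
(no output)
```

View pics/s4.png

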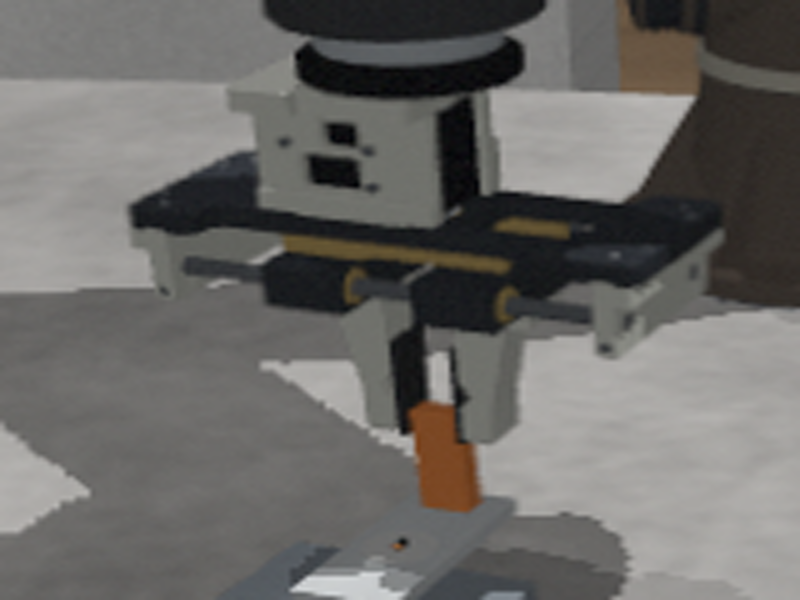

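View pics/s5.png

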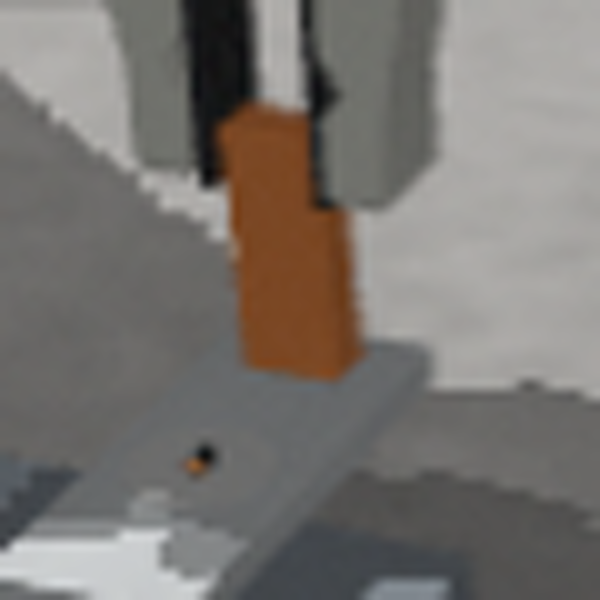

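Run:
```python
from w import *
o,s,T=wrist()
tf=np.array(s["tool_from_camera"])
for z in(.017,0,-.013,-.03): print(z,np.round(proj(s,[(.0095,-.044,z),(-.0095,-.044,z),(.0095,.044,z),(-.0095,.044,z)],tf)).tolist())
print([np.round(proj(s,[(.0,.01,z),(0,-.01,z)],tf)).tolist() for z in (.017,-.013)])
print(o["tool_pos"],o["force"])
```

```text
0.017 [[247.0, 257.0], [249.0, 286.0], [391.0, 257.0], [389.0, 286.0]]
0 [[240.0, 268.0], [243.0, 298.0], [397.0, 268.0], [395.0, 298.0]]
-0.013 [[235.0, 277.0], [238.0, 310.0], [403.0, 277.0], [400.0, 310.0]]
-0.03 [[226.0, 292.0], [230.0, 327.0], [411.0, 292.0], [408.0, 327.0]]
[[[335.0, 272.0], [302.0, 272.0]], [[337.0, 294.0], [300.0, 294.0]]]
[ 0.41960506 -0.1023204   0.05197301] [-0.32959195 -0.22080365 -0.71188808]
```

```bash
python3 -m handwheel '[[[0,0,0.0015,0,1],[0,0,0.0015,0,1],[0,0,0,0,1],[0,0,0,0,1]]]'; python3 -m handwheel '[[[0,0,0.0007,0,1],[0,0,0,0,1]]]';  python3 -m handwheel '[[[-0.004,0,0,0,1],[-0.004,0,0,0,1],[-0.004,0,0,0,1],[-0.004,0,0,0,1],[0,0,0,0,1]]]'
```

```text
clock: 9.93
tool_pos: [0.4193, -0.1024, 0.0485]
orientation: [-180.0, -0.0, 165.9]
force: [-0.8, 0.5, -1.4]
opening: 0.0196
clock: 10.1
tool_pos: [0.4194, -0.1023, 0.0479]
orientation: [-180.0, -0.0, 165.9]
force: [0.7, -0.9, -0.8]
opening: 0.0194
clock: 10.52
tool_pos: [0.4361, -0.1064, 0.048]
orientation: [180.0, 0.0, 165.9]
force: [0.5, -0.1, -2.0]
opening: 0.0194
```

```bash
python3 -m handwheel '[[[-0.004,0,0,0,1],[-0.004,0,0,0,1],[-0.004,0,0,0,1],[0,0,0,0,1]]]'; python3 -m handwheel '[[[-0.004,0,0,0,1],[-0.004,0,0,0,1],[-0.003,0,0,0,1],[0,0,0,0,1]]]'
python3 - <<'E'
from h import *
s=vision.snapshot("scene");cv2.imwrite("pics/s6.png",cv2.resize(s["color"][170:310,140:290,::-1],None,fx=5,fy=4.2,interpolation=cv2.INTER_CUBIC))
E
```

```text
clock: 10.85
tool_pos: [0.4476, -0.1093, 0.048]
orientation: [180.0, 0.0, 165.9]
force: [0.3, -0.6, -1.5]
opening: 0.0197
clock: 11.18
tool_pos: [0.4577, -0.1122, 0.0479]
orientation: [-180.0, -0.0, 165.9]
force: [0.0, -2.0, -1.8]
opening: 0.0197
```

View pics/s6.png

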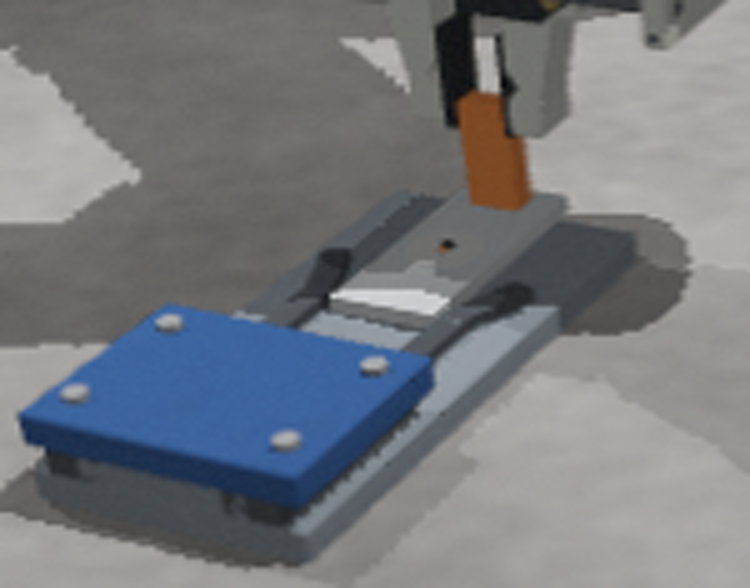

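```bash
python3 -m handwheel '[[[0,0,0.0007,0,1],[0,0,0.0007,0,1],[0,0,0,0,1]]]'; python3 -m handwheel '[[[0,0,0.0007,0,1],[0,0,0.0007,0,1],[0,0,0,0,1]]]'
```

```text
clock: 11.48
tool_pos: [0.4575, -0.1119, 0.0474]
orientation: [180.0, 0.0, 165.9]
force: [-3.9, 0.4, 8.9]
opening: 0.0196
clock: 11.73
tool_pos: [0.4579, -0.1114, 0.0469]
orientation: [180.0, 0.1, 165.9]
force: [-7.3, 5.4, 20.8]
opening: 0.0191
```

```bash
python3 -m handwheel '[[[0,0,0,0,0.6],[0,0,0,0,0.6],[0,0,0,0,0.6],[0,0,0,0,0.6],[0,0,0,0,0.6]]]'; python3 -m handwheel '[[[0,0,0.0015,0,0.6],[0,0,0.0015,0,0.6],[0,0,0.0015,0,0.6],[0,0,0.001,0,0.6],[0,0,0,0,0.6]]]'; python3 -m handwheel '[[[0,0,0.001,0,0.6],[0,0,0.001,0,0.6],[0,0,0,0,0.6]]]'
```

```text
clock: 12.15
tool_pos: [0.4572, -0.1119, 0.045]
orientation: [-180.0, -0.0, 165.9]
force: [-0.1, 0.4, -0.1]
opening: 0.0348
clock: 12.57
tool_pos: [0.457, -0.1119, 0.0393]
orientation: [-180.0, -0.0, 165.9]
force: [-0.0, -0.5, 0.3]
opening: 0.0353
clock: 12.82
tool_pos: [0.4571, -0.1119, 0.0375]
orientation: [-180.0, -0.0, 165.9]
force: [0.1, 0.4, -1.2]
opening: 0.0348
```

```bash
python3 -m handwheel '[[[0,0,0.0015,0,0.6],[0,0,0.0015,0,0.6],[0,0,0.0015,0,0.6],[0,0,0,0,0.6]]]'; python3 -m handwheel '[[[0,0,0.0015,0,0.6],[0,0,0.0015,0,0.6],[0,0,0.0015,0,0.6],[0,0,0,0,0.6]]]'
python3 - <<'E'
from h import *
s=vision.snapshot("scene");cv2.imwrite("pics/s7.png",cv2.resize(s["color"][170:310,140:290,::-1],None,fx=5,fy=4.2,interpolation=cv2.INTER_CUBIC))
E
```

```text
clock: 13.15
tool_pos: [0.457, -0.1119, 0.0328]
orientation: [-180.0, -0.0, 165.9]
force: [0.2, 0.0, -1.0]
opening: 0.0352
clock: 13.48
tool_pos: [0.457, -0.1119, 0.0283]
orientation: [-180.0, -0.0, 165.9]
force: [-0.3, -0.2, 0.3]
opening: 0.0352
```

View pics/s7.png

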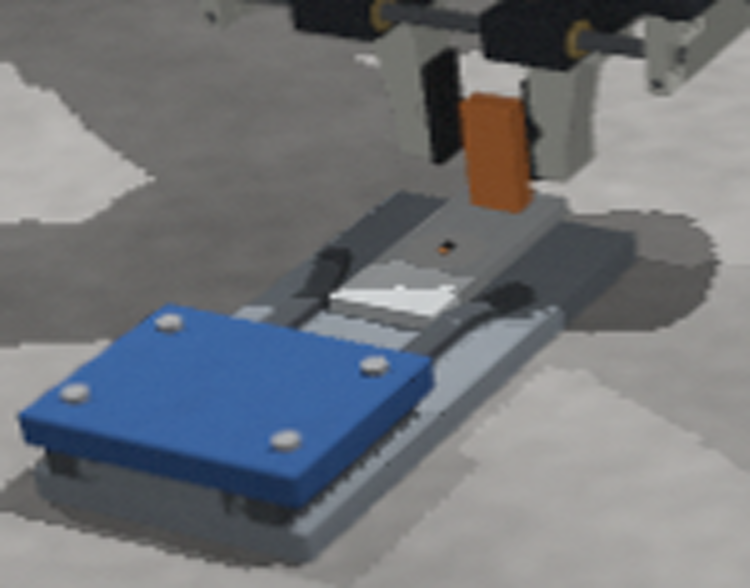

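```bash
python3 -m handwheel '[[[0,0,0.0015,0,0.6],[0,0,0.0015,0,0.6],[0,0,0.0015,0,0.6],[0,0,0.0015,0,0.6],[0,0,0.001,0,0.6],[0,0,0,0,0.6]]]'; python3 -m handwheel '[[[0,0,0,0,1],[0,0,0,0,1],[0,0,0,0,1],[0,0,0,0,1],[0,0,0,0,1],[0,0,0,0,1],[0,0,0,0,1],[0,0,0,0,1]]]'
```

```text
clock: 14.03
tool_pos: [0.4571, -0.1119, 0.0214]
orientation: [-180.0, -0.0, 165.9]
force: [0.2, 0.2, 0.1]
opening: 0.035
clock: 14.7
tool_pos: [0.4573, -0.1119, 0.0217]
orientation: [180.0, 0.0, 165.9]
force: [-0.1, 0.3, 0.8]
opening: 0.0197
```

```bash
python3 -m handwheel '[[[-0.004,0,0,0,1],[-0.004,0,0,0,1],[-0.004,0,0,0,1],[-0.004,0,0,0,1],[-0.004,0,0,0,1],[0,0,0,0,1]]]'; python3 -m handwheel '[[[-0.004,0,0,0,1],[-0.004,0,0,0,1],[-0.004,0,0,0,1],[-0.004,0,0,0,1],[-0.002,0,0,0,1],[0,0,0,0,1]]]'
```

```text
clock: 15.2
tool_pos: [0.4773, -0.117, 0.0217]
orientation: [-180.0, 0.0, 165.9]
force: [0.4, -1.3, 3.4]
opening: 0.0195
clock: 15.7
tool_pos: [0.4941, -0.1214, 0.0217]
orientation: [-180.0, -0.0, 165.9]
force: [-3.2, 0.9, 5.4]
opening: 0.0197
```

```bash
python3 -m handwheel '[[[0,0,-0.0002,0,1],[0,0,0,0,1]]]';python3 -m handwheel '[[[-0.003,0,0,0,1],[-0.003,0,0,0,1],[-0.003,0,0,0,1],[-0.003,0,0,0,1],[-0.002,0,0,0,1],[0,0,0,0,1]]]'
python3 - <<'E'
from h import *
s=vision.snapshot("scene");cv2.imwrite("pics/s8.png",cv2.resize(s["color"][170:310,140:290,::-1],None,fx=5,fy=4.2,interpolation=cv2.INTER_CUBIC))
E
```

```text
clock: 15.87
tool_pos: [0.4942, -0.1213, 0.0217]
orientation: [-180.0, 0.0, 165.9]
force: [-1.1, -1.2, 0.2]
opening: 0.0199
clock: 16.37
tool_pos: [0.5083, -0.1247, 0.0217]
orientation: [180.0, 0.0, 165.9]
force: [1.3, -1.8, -0.2]
opening: 0.0199
```

View pics/s8.png

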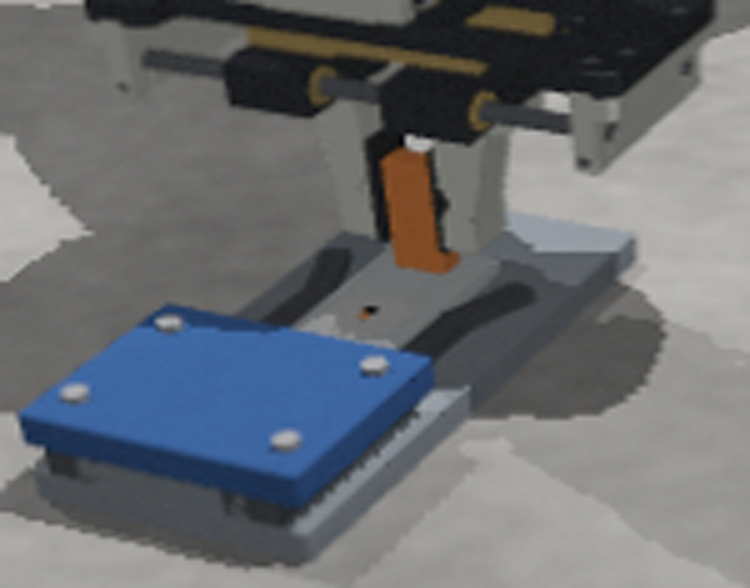

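```bash
python3 -m handwheel '[[[-0.003,0,0,0,1],[-0.003,0,0,0,1],[-0.003,0,0,0,1],[-0.003,0,0,0,1],[0,0,0,0,1]]]';python3 -m handwheel '[[[-0.003,0,0,0,1],[-0.003,0,0,0,1],[-0.003,0,0,0,1],[-0.003,0,0,0,1],[0,0,0,0,1]]]'; python3 -m handwheel '[[[-0.001,0,0,0,1],[-0.001,0,0,0,1],[-0.001,0,0,0,1],[0,0,0,0,1]]]'
```

```text
clock: 16.83
tool_pos: [0.5201, -0.1276, 0.0218]
orientation: [180.0, 0.0, 165.9]
force: [0.5, -0.8, -1.5]
opening: 0.0198
clock: 17.25
tool_pos: [0.5317, -0.1306, 0.0218]
orientation: [-180.0, 0.0, 165.9]
force: [0.6, -0.1, -1.1]
opening: 0.0199
clock: 17.58
tool_pos: [0.534, -0.1312, 0.0219]
orientation: [180.0, 0.0, 165.9]
force: [0.3, 0.0, -1.2]
opening: 0.0202
```

```bash
python3 -m handwheel '[[[-0.001,0,0,0,1],[-0.001,0,0,0,1],[0,0,0,0,1]]]';python3 -m handwheel '[[[-0.001,0,0,0,1],[-0.001,0,0,0,1],[0,0,0,0,1]]]'; python3 -m handwheel '[[[-0.001,0,0,0,1],[-0.001,0,0,0,1],[0,0,0,0,1]]]'
```

```text
clock: 17.83
tool_pos: [0.5359, -0.1317, 0.0219]
orientation: [-180.0, 0.0, 165.9]
force: [0.3, 0.2, -1.8]
opening: 0.0198
clock: 18.08
tool_pos: [0.5379, -0.1322, 0.0218]
orientation: [-180.0, 0.0, 165.9]
force: [-0.2, -0.2, -1.5]
opening: 0.0198
clock: 18.33
tool_pos: [0.5398, -0.1327, 0.0219]
orientation: [-180.0, 0.0, 165.9]
force: [-0.4, -0.6, -2.3]
opening: 0.02
```

```bash
python3 -m handwheel '[[[-0.001,0,0,0,1],[0,0,0,0,1]]]'
```

```text
clock: 18.5
tool_pos: [0.5407, -0.133, 0.0219]
orientation: [-180.0, 0.0, 165.9]
force: [0.0, -0.4, -2.7]
opening: 0.0198
```

```bash
python3 -m handwheel '[[[-0.001,0,0.0002,0,1],[-0.001,0,0,0,1],[0,0,0,0,1]]]';python3 -m handwheel '[[[-0.001,0,0,0,1],[0,0,0,0,1]]]'
```

```text
clock: 18.75
tool_pos: [0.5428, -0.1335, 0.0217]
orientation: [180.0, 0.0, 165.9]
force: [-1.7, -0.6, -0.2]
opening: 0.0195
clock: 18.92
tool_pos: [0.5436, -0.1337, 0.0218]
orientation: [-180.0, 0.0, 165.9]
force: [-1.3, -0.3, 2.0]
opening: 0.0197
```

```bash
python3 -m handwheel '[[[-0.001,0,0,0,1],[0,0,0,0,1]]]';python3 -m handwheel '[[[-0.001,0,0,0,1],[0,0,0,0,1]]]'
```

```text
clock: 19.08
tool_pos: [0.5446, -0.134, 0.0218]
orientation: [-180.0, 0.0, 165.9]
force: [-2.1, 0.2, 2.7]
opening: 0.02
clock: 19.25
tool_pos: [0.5455, -0.1342, 0.0218]
orientation: [-180.0, -0.0, 165.9]
force: [-3.3, -0.6, 3.0]
opening: 0.0199
```

```bash
python3 -m handwheel '[[[-0.001,0,0,0,1],[0,0,0,0,1]]]';python3 -m handwheel '[[[-0.001,0,0,0,1],[0,0,0,0,1]]]'
```

```text
clock: 19.42
tool_pos: [0.5464, -0.1344, 0.0217]
orientation: [-180.0, -0.0, 165.9]
force: [-3.5, 0.4, 5.4]
opening: 0.0198
clock: 19.58
tool_pos: [0.5474, -0.1347, 0.0217]
orientation: [-180.0, -0.0, 165.9]
force: [-4.0, 0.3, 4.4]
opening: 0.02
```

```bash
python3 -m handwheel '[[[0,0,-0.0002,0,1],[0,0,0,0,1],[0,0,0,0,1]]]';python3 - <<'E'
from w import *
s=vision.snapshot("scene");cv2.imwrite("pics/s9.png",cv2.resize(s["color"][170:310,140:290,::-1],None,fx=5,fy=4.2,interpolation=cv2.INTER_CUBIC))
o=telemetry.get_obs();print(o["force"],o["moment"],o["tool_pos"])
E
```

```text
clock: 19.83
tool_pos: [0.5475, -0.1346, 0.0218]
orientation: [180.0, 0.0, 165.9]
force: [-1.9, -0.3, 1.5]
opening: 0.02
[-2.56734474  0.18785405  0.70623774] [-0.35360454  0.68651352 -0.08661169] [ 0.54751567 -0.13463504  0.02176797]
```

View pics/s9.png

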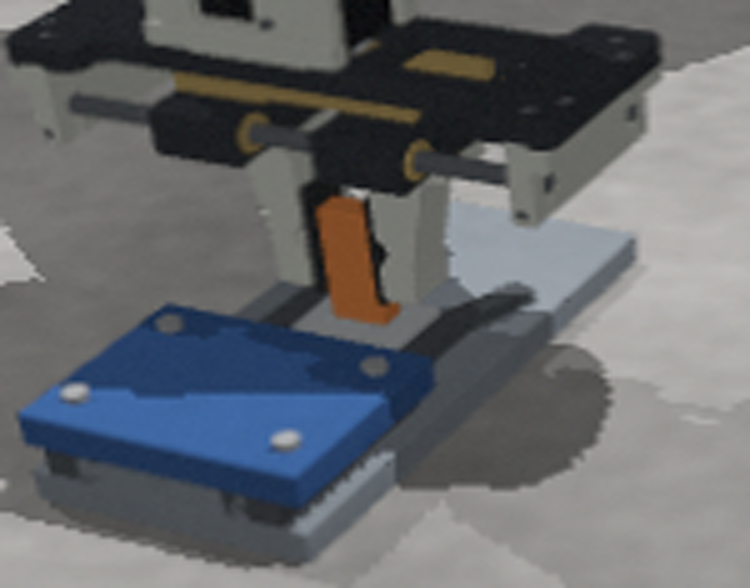

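Friction only so far; I'll continue feeling forward.

```bash
python3 -m handwheel '[[[-0.001,0,0,0,1],[0,0,0,0,1]]]';python3 -m handwheel '[[[-0.001,0,0,0,1],[0,0,0,0,1]]]'
```

```text
clock: 20.05
tool_pos: [0.5485, -0.1349, 0.0217]
orientation: [-180.0, -0.0, 165.9]
force: [-2.4, -0.8, 1.2]
opening: 0.0197
clock: 20.22
tool_pos: [0.5495, -0.1351, 0.0218]
orientation: [180.0, 0.0, 165.9]
force: [-1.7, -1.1, 0.7]
opening: 0.0196
```

```bash
python3 -m handwheel '[[[-0.001,0,0,0,1],[0,0,0,0,1]]]';python3 -m handwheel '[[[-0.001,0,0,0,1],[0,0,0,0,1]]]'
```

```text
clock: 20.38
tool_pos: [0.5504, -0.1354, 0.0218]
orientation: [-180.0, -0.0, 165.9]
force: [-2.6, -1.3, -0.9]
opening: 0.0199
clock: 20.55
tool_pos: [0.5507, -0.1356, 0.0218]
orientation: [-180.0, -0.1, 165.8]
force: [-4.4, 0.5, 2.0]
opening: 0.0198
```

```bash
python3 -m handwheel '[[[0,0,0,0,1]]]';python3 -m handwheel '[[[-0.0006,0,0,0,1],[0,0,0,0,1]]]'
```

```text
clock: 20.63
tool_pos: [0.5507, -0.1356, 0.0218]
orientation: [-180.0, -0.1, 165.8]
force: [-5.3, 0.7, 3.1]
opening: 0.0198
clock: 20.8
tool_pos: [0.551, -0.1356, 0.0218]
orientation: [-180.0, -0.1, 165.9]
force: [-7.2, 1.3, 3.8]
opening: 0.0199
```

```bash
python3 -m handwheel '[[[-0.0006,0,0,0,1],[0,0,0,0,1],[0,0,0,0,1]]]';python3 -m handwheel '[[[0,0,0,0,1],[0,0,0,0,1],[0,0,0,0,1]]]'
```

```text
clock: 21.05
tool_pos: [0.5511, -0.1357, 0.0218]
orientation: [-180.0, -0.1, 165.8]
force: [-8.2, 1.8, 6.1]
opening: 0.0198
clock: 21.3
tool_pos: [0.5511, -0.1357, 0.0218]
orientation: [-180.0, -0.1, 165.8]
force: [-7.7, 2.5, 5.1]
opening: 0.0199
```

```bash
python3 -m handwheel '[[[-0.0006,0,0,0,1],[0,0,0,0,1],[0,0,0,0,1]]]';python3 -m handwheel '[[[0.0006,0,0,0,1],[0.0005,0,0,0,1],[0,0,0,0,1]]]'; python3 -m handwheel '[[[0.0005,0,0,0,1],[0,0,0,0,1],[0,0,0,0,1]]]'
```

```text
clock: 21.55
tool_pos: [0.5513, -0.1358, 0.0218]
orientation: [-180.0, -0.2, 165.8]
force: [-9.3, 2.8, 7.7]
opening: 0.0196
clock: 21.8
tool_pos: [0.5513, -0.1356, 0.0218]
orientation: [-180.0, -0.0, 165.8]
force: [-6.1, 1.1, 3.9]
opening: 0.0199
clock: 22.05
tool_pos: [0.5514, -0.1356, 0.0218]
orientation: [-180.0, -0.0, 165.9]
force: [-5.2, 1.0, 0.8]
opening: 0.02
```

```bash
python3 -m handwheel '[[[0.0005,0,0,0,1],[0,0,0,0,1]]]';python3 -m handwheel '[[[0.0004,0,0,0,1],[0,0,0,0,1]]]'
```

```text
clock: 22.22
tool_pos: [0.5512, -0.1355, 0.0218]
orientation: [180.0, 0.0, 165.9]
force: [-2.7, 0.1, -0.4]
opening: 0.0199
clock: 22.38
tool_pos: [0.5509, -0.1355, 0.0218]
orientation: [180.0, 0.0, 165.9]
force: [-2.2, -0.2, -1.4]
opening: 0.0195
```

```bash
python3 -m handwheel '[[[0.0003,0,0,0,1],[0,0,0,0,1],[0,0,0,0,1]]]';python3 - <<'E'
from h import *
import time
print(telemetry.get_obs()["force"])
E
```

```text
clock: 22.63
tool_pos: [0.5506, -0.1354, 0.0219]
orientation: [180.0, 0.0, 165.9]
force: [-0.6, -1.1, -0.8]
opening: 0.0197
[-0.57494943 -1.10603438 -0.75219179]
```

```bash
python3 -m handwheel '[[[0,0,0,0,0.9],[0,0,0,0,0.75],[0,0,0,0,0.6],[0,0,0,0,0.5],[0,0,0,0,0.5],[0,0,0,0,0.5],[0,0,0,0,0.5],[0,0,0,0,0.5]]]'
python3 - <<'E'
from h import *
s=vision.snapshot("scene");cv2.imwrite("pics/s10.png",cv2.resize(s["color"][170:310,140:290,::-1],None,fx=5,fy=4.2,interpolation=cv2.INTER_CUBIC))
E
```

```text
clock: 23.3
tool_pos: [0.5504, -0.1353, 0.0219]
orientation: [180.0, 0.0, 165.9]
force: [0.1, -0.3, 0.6]
opening: 0.0436
```

View pics/s10.png

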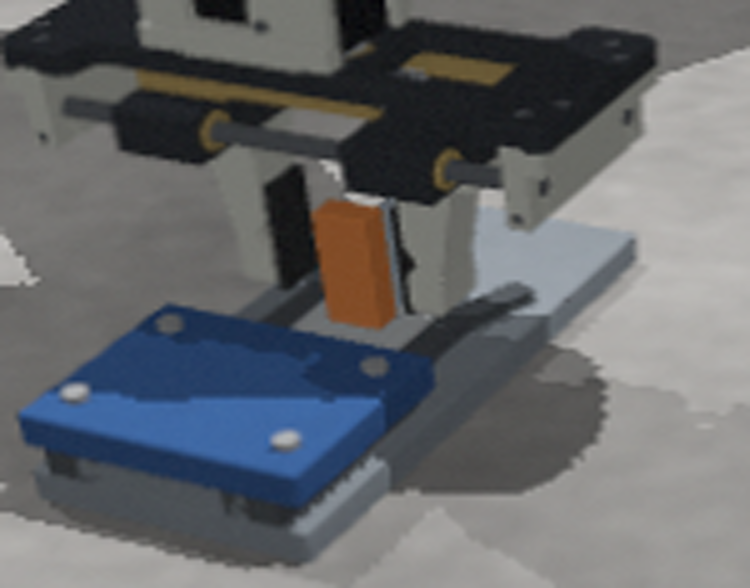

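```bash
python3 -m handwheel '[[[0,0,0,0,0.2],[0,0,0,0,0.2],[0,0,0,0,0.2],[0,0,0,0,0.2],[0,0,0,0,0.2],[0,0,0,0,0.2]]]'; python3 -m handwheel '[[[0,0,-0.005,0,0.2],[0,0,-0.015,0,0.2],[0,0,-0.025,0,0.2],[0,0,-0.025,0,0.2],[0,0,-0.03,0,0.2],[0,0,-0.03,0,0.2],[0,0,-0.03,0,0.2],[0,0,0,0,0.2]]]'
python3 - <<'E'
from w import *
s=vision.snapshot("scene");cv2.imwrite("pics/s11.png",cv2.resize(s["color"][170:310,140:290,::-1],None,fx=5,fy=4.2,interpolation=cv2.INTER_CUBIC))
for q in place_of("grip",s)[:2]: print(q["xy"],q["conf"],atz(s,q["xy"],.048))
o,s,T=wrist()
for q in place_of("grip",s)[:2]: print(q["xy"],q["conf"],atz(s,q["xy"],.048,T))
cv2.imwrite("pics/w11.png",s["color"][:,:,::-1])
E
```

```text
clock: 23.85
tool_pos: [0.5503, -0.1353, 0.0218]
orientation: [180.0, -0.0, 165.9]
force: [-0.0, -0.2, -0.6]
opening: 0.0695
clock: 24.52
tool_pos: [0.5536, -0.1359, 0.189]
orientation: [179.9, 0.6, 165.9]
force: [1.0, 0.6, 0.5]
opening: 0.0701
[209.0, 232.1] 0.67 [ 0.55162456 -0.13826662  0.048     ]
[318.8, 225.2] 0.6 [ 0.55330825 -0.13537689  0.048     ]
```

View pics/s11.png

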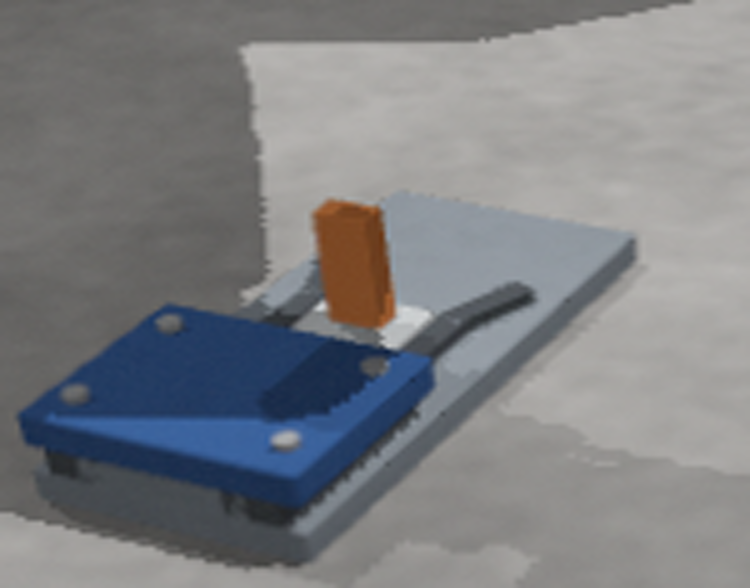

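View pics/w11.png

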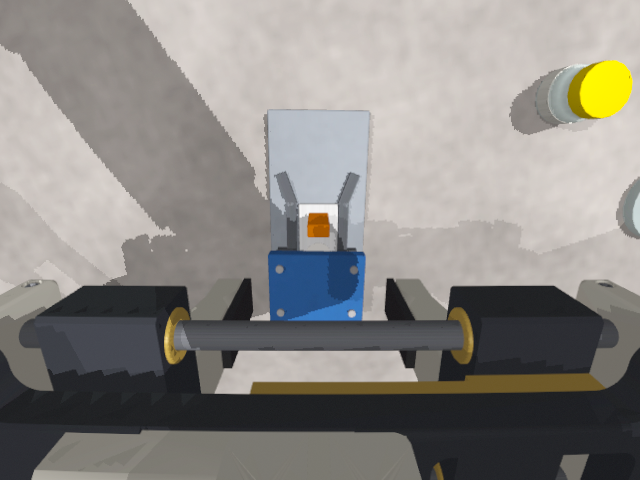

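```bash
python3 -m handwheel '[[[0,0,0,0,0.2],[0,0,0,0,0.2],[0,0,0,0,0.2]]]'
python3 - <<'E'
from h import *
s=vision.snapshot("top")
for k,z in(("grip",.048),("dish",0),("jar",0)):
    for q in place_of(k,s)[:1]: print(k,q["xy"],q["conf"],atz(s,q["xy"],z))
from plant import close_job
print(close_job())
E
```

```text
clock: 24.97
tool_pos: [0.5499, -0.1354, 0.1809]
orientation: [-180.0, -0.1, 165.9]
force: [-0.0, -0.3, -0.2]
opening: 0.0701
jar [263.5, 289.0] 0.69 [0.49812858 0.1318638  0.        ]
the job is handed in; nothing more can be done
None
```

The carrier is in the pocket, released and flat, and the job is handed in. No verdict came back, so whether it counted as fully home is my own reading.

- **Grasp and regrasp:** I picked the carrier up by its orange grip, but the first hold caught only about the top 15 mm. In the pictures the fingertips sit about 13 mm behind the TCP, not 17 mm ahead of it as stated. I set the carrier down between the guides, let go, gripped lower and carried on.
- **Slide and push:** It slid flat into the pocket. Resistance rose at an estimated 51 mm past the overhang's edge, inside the stop's 40–56 mm range. I held about 8 N for roughly 0.4 s, with a peak of about 10 N along the slide. Before opening the fingers I backed off to almost zero force, so the spring would not throw the carrier back.
- **Last checks that agreed:** The scene and wrist pictures show the carrier flat, in line and clear of the gripper. They put the grip at x = 0.552–0.553 m, against 0.5506 m for the tool at release, so I see no sign that it slid back. The jar was re-measured within about 8 mm of its first position, which is near the spread between the cameras.
- **Not confirmed:**
  - The feeler cannot be read, so contact with the stop is inferred from the force rise and the position.
  - In the last top picture the networks did not report the dish or the grip. The dish's final position is therefore unmeasured, though the arm never went near it.

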